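# Make up the titration kit and the weighing kit

### The job

Make up two kits from the glassware in the middle of the bench: in the tray with three compartments, the tall white bottle in the middle compartment with the brown dropper bottle and the open porcelain crucible in the two end ones (either way round); in the tray with two compartments, the short white bottle and the lidded weighing glass, one to each. Stand every piece upright on the floor of its compartment, set down rather than dropped and nothing knocked over, and leave the conical flask, the beaker and the rubber stopper standing where they are.

Things in the scene. Friction and masses are not known exactly. Their poses are not given: they have to be found in the camera images.
- tray3: Long low aluminium kit tray with three square compartments in a row along its x axis, each 74 x 74 mm inside, their centres at x = -78, 0 and +78 mm (y = 0) in the tray's frame. Floor 4 mm thick; outer walls and dividers 4 mm thick, their tops 14 mm above the bench; a low wire loop at each end (18 mm out, up to 13 mm high). Over all 238 x 82 mm without loops. Fixed to the bench. Origin: centre of the underside, z up; the bare metal tray with three compartments.
- tray2: Short low aluminium kit tray with two square compartments in a row along its x axis, each 74 x 74 mm inside, their centres at x = -39 and +39 mm (y = 0) in the tray's frame. Floor 4 mm thick; outer walls and dividers 4 mm thick, their tops 14 mm above the bench; a low wire loop at each end (18 mm out, up to 13 mm high). Over all 160 x 82 mm without loops. Fixed to the bench. Origin: centre of the underside, z up; the bare metal tray with two compartments.
- tall_bottle: The taller of two white plastic screw-cap bottles: 110 mm high, round body 50 mm in diameter, straight up to 80 mm, then a shoulder and a cap 26 mm in diameter. About 150 g. Origin: centre of its underside; z up.
- short_bottle: The shorter white plastic screw-cap bottle: 72 mm high, round body 50 mm in diameter, straight up to 44 mm, then a shoulder and a cap 26 mm in diameter. About 100 g. Origin: centre of its underside; z up.
- dropper_bottle: Slim brown glass dropper bottle: 84 mm high, round body 34 mm in diameter, straight up to 50 mm, then a shoulder, a black collar 19 mm in diameter from 56 to 68 mm and a small rubber teat. About 60 g. Origin: centre of its underside; z up.
- crucible: White porcelain crucible, a small open round cup without a lid: 45 mm high, outside diameter 52 mm at the rim, 50 mm at 14 mm height, 38 mm at the foot; wall 3 mm. About 60 g. Origin: centre of its underside; z up.
- weighing_glass: Low pale glass weighing bottle, empty, closed by a knobbed glass lid (lid and glass are one rigid piece): round body 46 mm in diameter up to 38 mm, lid rim 50 mm in diameter from 38 to 46 mm, knob 18 mm in diameter on top, 63 mm high in all. About 90 g. Origin: centre of its underside; z up.
- flask: Bystander, to be left alone: brown glass conical flask, 68 mm in diameter at the foot, narrowing to a 24 mm neck, 96 mm high. Origin: centre of its underside; z up.
- beaker: Bystander, to be left alone: empty clear glass beaker, 60 mm in diameter, 66 mm high, open at the top. Origin: centre of its underside; z up.
- stopper: Bystander, to be left alone: red-brown rubber stopper, a plain cone stump 46 mm in diameter at the foot, 38 mm at the top, 34 mm high. Origin: centre of its underside; z up.

How it is judged:
By the outcome, as a careful person would: the job done as asked, in the order asked, and still so for the second after the job is handed in, with the robot touching nothing.
It also fails if it takes over 120 s, if anything falls off the work surface, if the arm or the gripper's body presses on something with over 40 N, if the wrist force passes 120 N, or if a joint passes its speed limit or range.

### The arm

A 6-joint arm with a two-finger parallel gripper is mounted at the origin on the work surface. World frame = base frame: x ahead of the robot, y to its left, z up, the work surface at z = 0. Lengths are in m, angles in degrees, forces in N, time in s.
With the tool pointing down it reaches from about 0.35 to 0.875 m from the base axis. Payload 4.2 kg.
Tool frame: the origin (TCP) lies between the finger pads; the fingertips stand 8 mm ahead of it and the grasp point (between the pads) lies 11 mm behind it; z points along the fingers, y is the line along which they close (so a half turn about z gives the same grasp; the last joint's range is limited). The gripper opens to 87 mm and grips with 3 to 60 N. Pads are 19 mm wide; open, the fingers measure 117 mm over their backs; the gripper's body (75 mm by 190 mm) begins 51 mm behind the grasp point.
Start: joints at [-49.183, 22.042, 0.453, 0, -68.411, -14.817], TCP at [0.274, -0.562, 0.231] pointing down, gripper open.
Joint ranges: [-179.83, 179.83], [-69.29, 118.12], [-61.27, 80.66], [-181.25, 117.63], [-171.15, -9.14], [-177.46, 177.46]. Speed limits (degrees/s): [159.86, 159.86, 180, 180, 180, 180].

### API

Orientations are given as a 3x3 rotation matrix whose columns are the frame's x, y, z axes.
In Python, from station import sense, capture, camera_model, finish_job, find_in gives the robot as it stands. The module is installed in compiled form; this text tells all that it offers.
- The arm moves only by the tool arm_command, never from a script. Its argument "motion" is a list of rows, each a list of 7 numbers: the finger opening in mm, from 0 to 87, then the shift along the tool's x, y, z in mm, then the turn, a rotation vector about the tool's x, y, z in rad. In form: [[jaw, dx, dy, dz, rx, ry, rz], ...]. A call has 1 to 8 rows; each row shifts and turns the commanded pose from where the row before left it, along the tool's axes as they then stand; what a row does not reach is not made up. A row lasts 1/10 s, in which the tool goes at most 50 mm and 8.59 degrees, less where a joint would pass 70% of its speed; a pose out of reach is approached as far as the arm can. A call with a gripper value outside its range is refused whole. The fingers move at their own pace and stop on an object; the grip force is fixed at half the most. Time passes only in rows, so rows that do not move let the fingers close. It gives the time, the measured TCP pose, the force, the opening and the grip force at its end, in the units of the state.
- sense(): the state, without advancing time (a new reading comes with each control period).
- capture(name): name is "side" or "top"; returns the picture (480x640x3 uint8, red, green, blue); there is no depth.
- camera_model(name): a dict with "fx", "fy", "cx", "cy" (pixels), "R" (3x3) and "t" (3): a world point X has camera coordinates R X + t. Camera axes: x right, y down, z forward; pixel columns grow to the right and rows downward; lengths in m; the calibration is good to about 2 mm. A picture is of the moment at which its call begins. camera_model takes no time and is no camera call.
- finish_job(): hands the job in; it is judged then, once.
Trained networks look in the newest picture that a camera, given by its name, has taken for a name from the list of things; names that differ only in an ending like _2 or _b are one class to them, and where a whole thing is asked for, a point or a joint stands for the part that bears it (a point fixed in the world has none). Each returns a list of dicts, best first, with "p" (0 to 1); they miss things now and then, are a little off and sometimes report something else, mostly with a low value. They report only what shows in the picture. A call takes as long as a camera call.
- find_in(target, camera): "location" ([row, column] in pixels, amid what is visible of it).
The state is a dict: "time_s": time; "joints": joint angles; "joint_velocities": joint speeds; "effort": joint torques, N m; "tcp_pos": TCP position; "ee_rot": TCP orientation; "wrist_force": force on the tool from outside, world axes, zero at the start; "moment": the same for the moment, N m; "gripper_width": opening from 0.0 (shut) to 1.0 (fully open); "gripper_force": force on a finger pad.
Only numpy, scipy, OpenCV 4.12 (cv2) and the standard library are available. Lean on these libraries where they do the work, as an engineer would, in place of code of your own. Each camera call takes 0.05 s, during which the arm holds its last target. There are 200 camera calls.

## Working session

There is one attempt and no reset: what is moved stays moved. The work goes in short steps, Python scripts to look and compute and a tool call to move; the robot and the scene stay as the last step left them, time stands still between calls to the robot, and variables do not carry over. Pictures are saved under pics/ and viewed, at most 14 in all, crops included, and the job is handed in when it is done.

Besides the shell and the picture viewer there is one more tool, called in YAML: its name, and indented under it one key for each argument. arm_command: Moves the arm, as the interface text tells. Its arguments: {"type":"object","properties":{"motion":{"type":"array"}},"required":["motion"]}

```bash
mkdir -p pics; cat > h.py <<'E'
import numpy as np, cv2
from station import *
def ray(cam,px,z):
    m=camera_model(cam);R=np.array(m["R"]);t=np.array(m["t"])
    c=-R.T@t; d=R.T@np.array([(px[1]-m["cx"])/m["fx"],(px[0]-m["cy"])/m["fy"],1])
    return c+d*(z-c[2])/d[2]
def proj(cam,X):
    m=camera_model(cam);p=np.array(m["R"])@np.array(X)+np.array(m["t"])
    return (m["fy"]*p[1]/p[2]+m["cy"],m["fx"]*p[0]/p[2]+m["cx"])
def save(cam,n):
    im=capture(cam);cv2.imwrite(f"pics/{n}.png",im[:,:,::-1]);return im
E
python3 - <<'E'
from h import *
np.set_printoptions(precision=3,suppress=True)
for c in ("top","side"):
    save(c,c+"0");m=camera_model(c);R=np.array(m["R"]);print(c,m["fx"],-R.T@m["t"],R[2])
H=dict(tall_bottle=.055,short_bottle=.036,dropper_bottle=.042,crucible=.03,weighing_glass=.03,flask=.04,beaker=.033,stopper=.02,tray3=.005,tray2=.005)
for n,h in H.items():
    for c in ("top","side"):
        for d in find_in(n,c)[:3]: print(n,c,round(d["p"],2),np.round(d["location"]),ray(c,d["location"],h)[:2])
s=sense();print(s["tcp_pos"],s["ee_rot"],s["time_s"])
E
```

```text
top 462.92688687624894 [0.512 0.014 0.841] [ 0.081 -0.008 -0.997]
side 484.5730034031799 [0.063 0.623 0.494] [ 0.551 -0.665 -0.505]
tall_bottle top 0.69 [247. 249.] [0.566 0.12 ]
tall_bottle side 0.58 [260. 282.] [0.554 0.136]
short_bottle top 0.62 [182. 319.] [0.683 0.002]
short_bottle side 0.64 [217. 279.] [ 0.694 -0.001]
short_bottle side 0.16 [357. 223.] [0.471 0.338]
dropper_bottle top 0.59 [183. 400.] [ 0.682 -0.139]
dropper_bottle side 0.69 [197. 320.] [ 0.681 -0.117]
crucible top 0.92 [248. 395.] [ 0.569 -0.133]
crucible side 0.74 [216. 369.] [ 0.559 -0.13 ]
weighing_glass top 0.75 [311. 398.] [ 0.458 -0.137]
weighing_glass top 0.54 [247. 250.] [0.568 0.123]
weighing_glass side 0.68 [231. 409.] [ 0.462 -0.125]
flask top 0.81 [318. 246.] [0.447 0.126]
beaker top 0.78 [310. 320.] [ 0.46 -0.  ]
beaker top 0.61 [317. 247.] [0.448 0.124]
beaker side 0.96 [256. 373.] [ 0.461 -0.   ]
stopper top 0.95 [191. 254.] [0.67  0.119]
stopper top 0.65 [180. 398.] [ 0.692 -0.141]
stopper side 0.64 [255. 239.] [0.668 0.134]
tray3 top 0.98 [289. 507.] [ 0.498 -0.338]
tray3 top 0.73 [286. 140.] [0.498 0.321]
tray3 side 0.61 [203. 441.] [ 0.493 -0.327]
tray3 side 0.59 [357. 224.] [0.498 0.317]
tray2 top 0.98 [289. 507.] [ 0.498 -0.338]
tray2 top 0.73 [286. 140.] [0.498 0.321]
tray2 side 0.61 [203. 441.] [ 0.493 -0.327]
tray2 side 0.59 [357. 224.] [0.498 0.317]
[ 0.274 -0.562  0.231] [[-0.899 -0.438  0.   ]
 [-0.438  0.899  0.   ]
 [-0.     0.    -1.   ]] 1.1
```

View pics/top0.png

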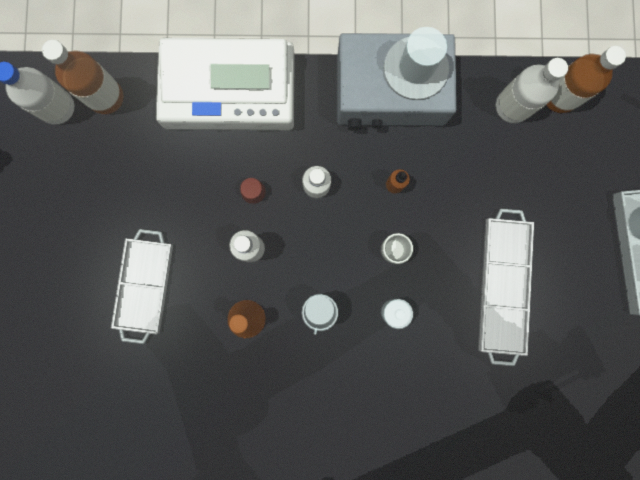

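View pics/side0.png

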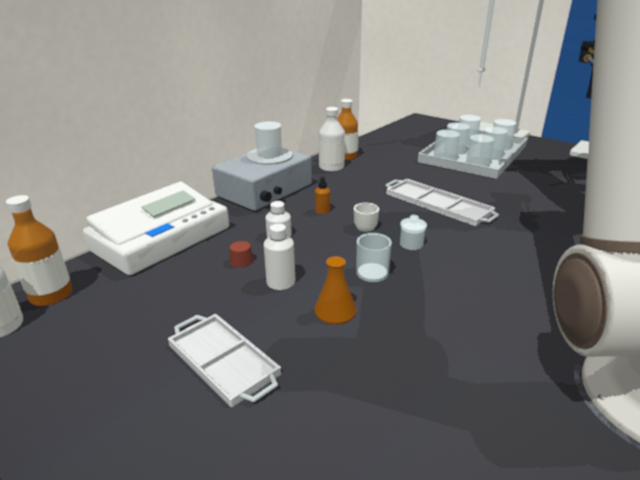

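```bash
cat > m.py <<'E'
from h import *
from scipy.optimize import least_squares
np.set_printoptions(precision=4,suppress=True)
P=dict(tall_bottle=[(0,25),(80,25),(97,13),(110,13)],short_bottle=[(0,25),(44,25),(59,13),(72,13)],dropper_bottle=[(0,17),(50,17),(56,9.5),(68,9.5)],
 crucible=[(0,19),(14,25),(45,26)],weighing_glass=[(0,23),(38,23),(46,25),(63,9)])
G=dict(tall_bottle=(247,247,.565,.122),short_bottle=(182,317,.685,0),dropper_bottle=(181,399,.682,-.138),crucible=(248,397,.565,-.133),weighing_glass=(313,398,.458,-.137))
def hull(prof,x,y,cam="top"):
    a=np.linspace(0,2*np.pi,40)
    p=[proj(cam,(x+r/1e3*np.cos(t),y+r/1e3*np.sin(t),z/1e3))[::-1] for z,r in prof for t in a]
    return cv2.convexHull(np.array(p,np.float32))
def blob(im,r,c,th=85,w=30):
    m=np.zeros(im.shape[:2],np.uint8);s=np.s_[r-w:r+w,c-w:c+w];m[s]=(im[s].max(2)>th)*255
    m=cv2.morphologyEx(m,cv2.MORPH_CLOSE,np.ones((5,5)))
    cs,_=cv2.findContours(m,0,1);return cv2.convexHull(max(cs,key=cv2.contourArea))
def bb(h): h=h.reshape(-1,2);return np.r_[h.min(0),h.max(0)]
E
python3 - <<'E'
from m import *
im=cv2.imread("pics/top0.png")[:,:,::-1];o=cv2.resize(im[:,:,::-1],None,fx=2,fy=2)
for n,(r,c,x,y) in G.items():
    b=blob(im,r,c,60 if n[0]=='d' else 85,22 if n[0]=='d' else 30)
    f=least_squares(lambda v:bb(hull(P[n],*v))-(bb(b)+[-.5,-.5,.5,.5]),[x,y],x_scale=.01,diff_step=1e-3)
    print(n,f.x,f.fun)
    cv2.polylines(o,[np.int32(hull(P[n],*f.x)*2+1)],True,(0,255,0))
for n,r0,r1,c0,c1,L in (("tray3",217,358,470,545,238),("tray2",236,336,105,180,160)):
    m=np.zeros(im.shape[:2],np.uint8);m[r0:r1,c0:c1]=(im[r0:r1,c0:c1].max(2)>100)*255
    m=cv2.morphologyEx(m,cv2.MORPH_OPEN,np.ones((9,9)))
    cs,_=cv2.findContours(m,0,1);k=cv2.minAreaRect(max(cs,key=cv2.contourArea));B=cv2.boxPoints(k)
    W=np.array([ray("top",q[::-1],.014)[:2] for q in B]);e=np.diff(np.r_[W,W[:1]],axis=0);l=np.linalg.norm(e,axis=1);i=l.argmax()
    print(n,W.mean(0),l,np.degrees(np.arctan2(e[i,1],e[i,0])))
    cv2.polylines(o,[np.int32(B*2+1)],True,(0,0,255))
cv2.imwrite("pics/ov.png",cv2.resize(o[300:760,180:1120],(800,391)))
E
```

```text
Traceback (most recent call last):
  File "m.py", line 9, in hull
    p=[proj(cam,(x+r/1e3*np.cos(t),y+r/1e3*np.sin(t),z/1e3))[::-1] for z,r in prof for t in a]
       ~~~~^^^^^^^^^^^^^^^^^^^^^^^^^^^^^^^^^^^^^^^^^^^^^^^^^
  File "h.py", line 8, in proj
    m=camera_model(cam);p=np.array(m["R"])@np.array(X)+np.array(m["t"])
ValueError: time passes only in moves, steps and waits
```

```bash
sed -i 's/camera_model(cam)/CM(cam)/; /^from station/a from functools import lru_cache\nCM=lru_cache(camera_model)' h.py
cat > run1.py <<'E'
from m import *
im=cv2.imread("pics/top0.png")[:,:,::-1];o=cv2.resize(im[:,:,::-1],None,fx=2,fy=2)
for n,(r,c,x,y) in G.items():
    b=blob(im,r,c,60 if n[0]=='d' else 85,22 if n[0]=='d' else 30)
    f=least_squares(lambda v:bb(hull(P[n],x+v[0]/100,y+v[1]/100))-(bb(b)+[-.5,-.5,.5,.5]),[.1,.1],diff_step=.1)
    X=np.array([x,y])+f.x/100
    print(n,X,f.fun)
    cv2.polylines(o,[np.int32(hull(P[n],*X)*2+1)],True,(0,255,0))
for n,r0,r1,c0,c1,L in (("tray3",217,358,470,545,238),("tray2",236,336,105,180,160)):
    m=np.zeros(im.shape[:2],np.uint8);m[r0:r1,c0:c1]=(im[r0:r1,c0:c1].max(2)>100)*255
    m=cv2.morphologyEx(m,cv2.MORPH_OPEN,np.ones((9,9)))
    cs,_=cv2.findContours(m,0,1);k=cv2.minAreaRect(max(cs,key=cv2.contourArea));B=cv2.boxPoints(k)
    W=np.array([ray("top",q[::-1],.014)[:2] for q in B]);e=np.diff(np.r_[W,W[:1]],axis=0);l=np.linalg.norm(e,axis=1);i=l.argmax()
    print(n,W.mean(0),l,np.degrees(np.arctan2(e[i,1],e[i,0])))
    cv2.polylines(o,[np.int32(B*2+1)],True,(0,0,255))
cv2.imwrite("pics/ov.png",cv2.resize(o[300:760,180:1120],(800,391)))
E
python3 run1.py
```

```text
tall_bottle [0.5689 0.1254] [ 0.3131 -0.0638 -0.3459  0.0722]
short_bottle [0.6877 0.0074] [ 0.1919  0.1678 -0.1919 -0.1741]
dropper_bottle [ 0.6897 -0.1403] [10.1849  9.4313 -9.6007 -9.8956]
crucible [ 0.5676 -0.135 ] [ 0.4114  0.448  -0.3966 -0.4582]
weighing_glass [ 0.4548 -0.1345] [ 0.4272  0.7087 -0.4043 -0.6992]
tray3 [ 0.5037 -0.3343] [0.242  0.0892 0.2421 0.0871] 175.05645244346636
tray2 [0.4995 0.3154] [0.165  0.0876 0.1648 0.0861] -6.815345326981877
```

View pics/ov.png

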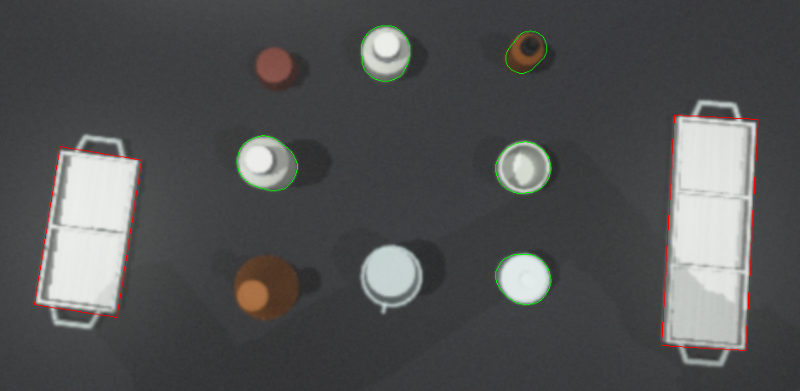

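```bash
cat > to.py <<'E'
import sys
from h import *
s=sense();R=np.array(s["ee_rot"]);p=np.array(s["tcp_pos"])
np.set_printoptions(precision=1,suppress=True)
for a in sys.argv[1:]:
    q=np.array(eval(a),float);d=R.T@(q-p)*1e3;print(a,d,np.linalg.norm(d));p=q
print(p*0+np.array(s["tcp_pos"])*1e3,np.degrees(np.arctan2(R[0,1],R[1,1])),s["time_s"])
E
```

arm_command:
  motion:
    - [87,0,0,0,0,0,0.14]
    - [87,0,0,0,0,0,0.14]
    - [87,0,0,0,0,0,0.14]
    - [87,0,0,0,0,0,0.138]
    - [87,0,0,0,0,0,0]

```text
time_s: 1.6
tcp_pos: [0.274, -0.5617, 0.2306]
ee_rot: [[-0.995, 0.104, 0.0], [0.104, 0.995, 0.0], [-0.0, 0.0, -1.0]]
wrist_force: [-0.1, 0.1, 0.2]
gripper_width: 0.997
gripper_force: 0.0
```

```bash
python3 to.py .569,.125,.2 .569,.125,.055 .569,.125,.2 .5037,-.3343,.2 .5037,-.3343,.059 .5037,-.3343,.2 .6897,-.1403,.2 .6897,-.1403,.026  .6897,-.1403,.2 .5814,-.341,.2
```

```text
.569,.125,.2 [-222.1  713.7   30.6] 748.0395475568231
.569,.125,.055 [  0.  -0. 145.] 145.0
.569,.125,.2 [  -0.    0. -145.] 145.0
.5037,-.3343,.2 [  17.2 -463.6   -0. ] 463.9187213295018
.5037,-.3343,.059 [  0.  -0. 141.] 141.0
.5037,-.3343,.2 [  -0.    0. -141.] 141.0
.6897,-.1403,.2 [-164.8  212.3    0. ] 268.7601160886785
.6897,-.1403,.026 [  0.  -0. 174.] 174.00000000000003
.6897,-.1403,.2 [  -0.    0. -174.] 174.00000000000003
.5814,-.341,.2 [  86.9 -210.9   -0. ] 228.0556511029709
[ 274.  -561.7  230.6] 5.961253080150464 1.6
```

arm_command:
  motion:
    - [87,-11,35.7,1.5,0,0,0]
    - [87,-11,35.7,1.5,0,0,0]
    - [87,-11,35.7,1.5,0,0,0]
    - [87,-11,35.7,1.5,0,0,0]
    - [87,-11,35.7,1.5,0,0,0]
    - [87,-11,35.7,1.5,0,0,0]
    - [87,-11,35.7,1.5,0,0,0]
    - [87,-11,35.7,1.5,0,0,0]

```text
time_s: 2.4
tcp_pos: [0.3917, -0.2855, 0.2188]
ee_rot: [[-0.995, 0.101, 0.001], [0.101, 0.995, -0.0], [-0.001, -0.0, -1.0]]
wrist_force: [0.2, 0.2, 0.1]
gripper_width: 0.998
gripper_force: 0.0
```

arm_command:
  motion:
    - [87,-11,35.7,1.5,0,0,0]
    - [87,-11,35.7,1.5,0,0,0]
    - [87,-11,35.7,1.5,0,0,0]
    - [87,-11,35.7,1.5,0,0,0]
    - [87,-11,35.7,1.5,0,0,0]
    - [87,-11,35.7,1.5,0,0,0]
    - [87,-11,35.7,1.5,0,0,0]
    - [87,0,0,0,0,0,0]

```text
time_s: 3.2
tcp_pos: [0.4955, -0.0432, 0.2081]
ee_rot: [[-0.995, 0.096, 0.001], [0.096, 0.995, 0.0], [-0.001, 0.0, -1.0]]
wrist_force: [0.2, -0.2, -0.8]
gripper_width: 1.004
gripper_force: 0.0
```

arm_command:
  motion:
    - [87,-11,35.7,1.5,0,0,0]
    - [87,-11,35.7,1.5,0,0,0]
    - [87,-11,35.7,1.5,0,0,0]
    - [87,-11,35.7,1.5,0,0,0]
    - [87,-13,35.5,1.5,0,0,0]
    - [87,0,0,0,0,0,0]
    - [87,0,0,0,0,0,0]

```text
time_s: 3.9
tcp_pos: [0.5689, 0.1252, 0.2001]
ee_rot: [[-0.995, 0.101, -0.001], [0.101, 0.995, -0.001], [0.001, -0.001, -1.0]]
wrist_force: [-0.6, 0.3, 0.3]
gripper_width: 1.0
gripper_force: 0.0
```

```bash
python3 to.py .569,.125,.2 .569,.125,.055; python3 -c "
from h import *
save('side','s1');save('top','t1')"
```

```text
.569,.125,.2 [-0.1 -0.2  0.1] 0.21734158758905475
.569,.125,.055 [ -0.2   0.1 145. ] 145.00000000000006
[568.9 125.2 200.1] 5.822402785687625 3.9
```

View pics/s1.png

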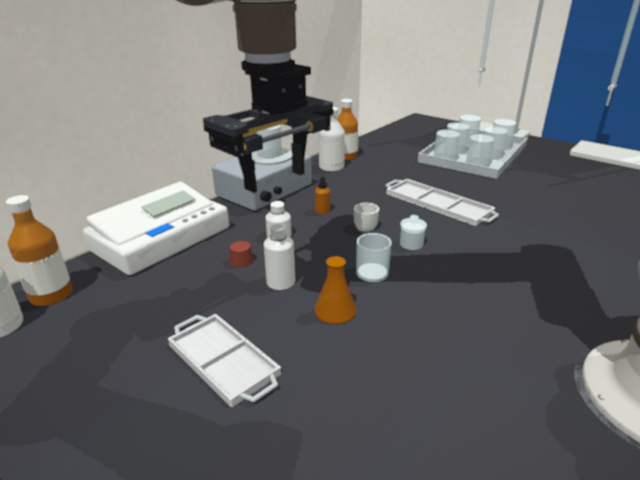

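The open gripper stands above the tall bottle (bottle axis at column 280, fingertips at columns 247 and 320, so it is centred).

arm_command:
  motion:
    - [87,0,0,25,0,0,0]
    - [87,0,0,25,0,0,0]
    - [87,0,0,25,0,0,0]
    - [87,0,0,25,0,0,0]
    - [87,0,0,25,0,0,0]
    - [87,0,0,20,0,0,0]
    - [87,0,0,0,0,0,0]

```text
time_s: 4.7
tcp_pos: [0.5668, 0.1229, 0.0532]
ee_rot: [[-0.994, 0.105, -0.006], [0.105, 0.994, -0.002], [0.005, -0.003, -1.0]]
wrist_force: [-0.2, -0.5, 0.7]
gripper_width: 0.999
gripper_force: 0.0
```

arm_command:
  motion:
    - [40,0,0,0,0,0,0]
    - [40,0,0,0,0,0,0]
    - [40,0,0,0,0,0,0]
    - [40,0,0,0,0,0,0]
    - [40,0,0,0,0,0,0]
    - [40,0,0,0,0,0,0]
    - [40,0,0,0,0,0,0]
    - [40,0,0,0,0,0,0]

```text
time_s: 5.5
tcp_pos: [0.5693, 0.1253, 0.0559]
ee_rot: [[-0.995, 0.104, 0.001], [0.104, 0.995, 0.0], [-0.001, 0.0, -1.0]]
wrist_force: [-1.1, 0.9, 3.4]
gripper_width: 0.568
gripper_force: 30.0
```

arm_command:
  motion:
    - [40,0,0,-15,0,0,0]
    - [40,0,0,-25,0,0,0]
    - [40,0,0,-30,0,0,0]
    - [40,0,0,-30,0,0,0]
    - [40,0,0,-25,0,0,0]
    - [40,0,0,-20,0,0,0]
    - [40,0,0,0,0,0,0]

```text
time_s: 6.2
tcp_pos: [0.5703, 0.1256, 0.2031]
ee_rot: [[-0.995, 0.104, 0.005], [0.104, 0.995, 0.002], [-0.005, 0.003, -1.0]]
wrist_force: [0.7, 0.3, -1.6]
gripper_width: 0.559
gripper_force: 30.0
```

```bash
python3 to.py .5037,-.3343,.2
```

```text
.5037,-.3343,.2 [  18.5 -464.4    1.7] 464.73524354540365
[570.3 125.6 203.1] 5.956778702026075 6.2
```

arm_command:
  motion:
    - [40,1,-15,0,0,0,0]
    - [40,1,-25,0,0,0,0]
    - [40,1,-35,0,0,0,0]
    - [40,1,-35,0,0,0,0]
    - [40,1,-35,0,0,0,0]
    - [40,1,-35,0,0,0,0]
    - [40,1,-35,0,0,0,0]
    - [40,1,-35,0,0,0,0]

```text
time_s: 7.0
tcp_pos: [0.533, -0.1245, 0.1982]
ee_rot: [[-0.995, 0.105, -0.004], [0.105, 0.995, 0.0], [0.004, -0.0, -1.0]]
wrist_force: [1.8, 0.2, -2.0]
gripper_width: 0.559
gripper_force: 30.0
```

arm_command:
  motion:
    - [40,1,-35,0,0,0,0]
    - [40,1,-35,0,0,0,0]
    - [40,1,-35,0,0,0,0]
    - [40,1,-35,0,0,0,0]
    - [40,2,-30,0,0,0,0]
    - [40,2,-25,0,0,0,0]
    - [40,2,-19,0,0,0,0]
    - [40,0,0,0,0,0,0]

```text
time_s: 7.8
tcp_pos: [0.5005, -0.3363, 0.1977]
ee_rot: [[-0.994, 0.108, -0.005], [0.108, 0.994, 0.002], [0.005, 0.001, -1.0]]
wrist_force: [0.3, 0.5, -1.9]
gripper_width: 0.564
gripper_force: 30.0
```

```bash
python3 to.py .5037,-.3343,.2; python3 -c "
from h import *
save('side','s2');save('top','t2')"; python3 to.py .5037,-.3343,.2
```

```text
.5037,-.3343,.2 [-2.9  2.4 -2.3] 4.381834667958053
[ 500.5 -336.3  197.7] 6.194369737534252 7.8
.5037,-.3343,.2 [-2.2  0.4 -1.5] 2.728207326837948
[ 501.4 -334.5  198.5] 6.064598033190455 7.9
```

View pics/s2.png

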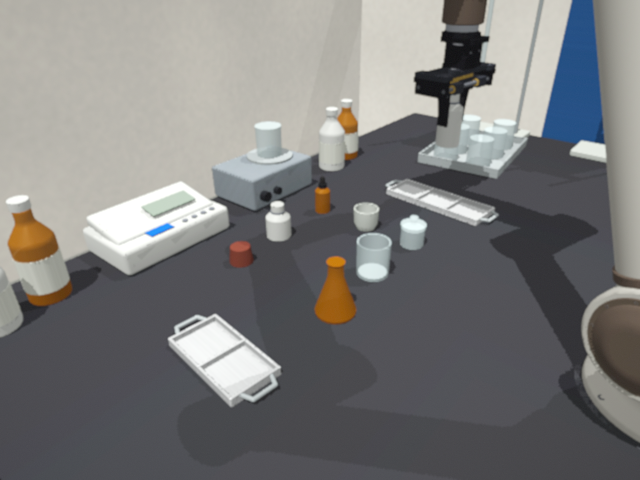

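The tall bottle hangs upright in the gripper (around column 449, row 130) above the three-compartment tray; the rest stands undisturbed.

arm_command:
  motion:
    - [40,0,0,25,0,0,0]
    - [40,0,0,30,0,0,0]
    - [40,0,0,30,0,0,0]
    - [40,0,0,25,0,0,0]
    - [40,0,0,15,0,0,0]
    - [40,0,0,8,0,0,0]
    - [40,0,0,0,0,0,0]
    - [40,0,0,0,0,0,0]

```text
time_s: 8.7
tcp_pos: [0.5034, -0.3343, 0.0682]
ee_rot: [[-0.995, 0.103, 0.001], [0.103, 0.995, -0.001], [-0.001, -0.0, -1.0]]
wrist_force: [-0.2, 0.6, -2.6]
gripper_width: 0.562
gripper_force: 30.0
```

```bash
python3 to.py .5037,-.3343,.06
```

```text
.5037,-.3343,.06 [-0.2  0.1  8.2] 8.18231724545117
[ 503.4 -334.3   68.2] 5.921136142371421 8.7
```

arm_command:
  motion:
    - [40,0,0,3,0,0,0]
    - [40,0,0,2,0,0,0]
    - [40,0,0,1,0,0,0]
    - [40,0,0,1,0,0,0]
    - [40,0,0,0.5,0,0,0]
    - [40,0,0,0,0,0,0]
    - [40,0,0,0,0,0,0]

```text
time_s: 9.4
tcp_pos: [0.5029, -0.3345, 0.0601]
ee_rot: [[-0.995, 0.104, 0.0], [0.104, 0.995, -0.0], [-0.0, -0.0, -1.0]]
wrist_force: [0.0, 0.1, -2.9]
gripper_width: 0.563
gripper_force: 30.0
```

arm_command:
  motion:
    - [40,0,0,0.5,0,0,0]
    - [40,0,0,0.5,0,0,0]
    - [40,0,0,0,0,0,0]
    - [40,0,0,0,0,0,0]

```text
time_s: 9.8
tcp_pos: [0.5031, -0.3346, 0.0599]
ee_rot: [[-0.995, 0.104, 0.001], [0.104, 0.995, -0.0], [-0.001, -0.0, -1.0]]
wrist_force: [-2.4, 2.9, 5.0]
gripper_width: 0.561
gripper_force: 30.0
```

Contact at exactly 4 mm above the pick height; release and lift away.

arm_command:
  motion:
    - [60,0,0,0,0,0,0]
    - [75,0,0,0,0,0,0]
    - [80,0,0,0,0,0,0]
    - [80,0,0,0,0,0,0]
    - [80,0,0,-15,0,0,0]
    - [80,0,0,-35,0,0,0]
    - [80,0,0,-45,0,0,0]
    - [80,0,0,-45,0,0,0]

```text
time_s: 10.6
tcp_pos: [0.5025, -0.3344, 0.2]
ee_rot: [[-0.995, 0.104, -0.001], [0.104, 0.995, 0.0], [0.001, 0.0, -1.0]]
wrist_force: [0.8, -0.1, -0.7]
gripper_width: 0.916
gripper_force: 0.0
```

```bash
python3 to.py .6897,-.1403,.2 ; sed -i 's/,w=30/,w=30/' m.py; python3 -c "
from h import *
print([(d['p'],d['location']) for d in (save('top','t3') is not None) and find_in('tall_bottle','top')][:3])"
```

```text
.6897,-.1403,.2 [-166.   212.5   -0.2] 269.67616526111624
[ 502.5 -334.4  200. ] 5.966007421145635 10.6
[(0.6, [285.9, 509.4])]
```

arm_command:
  motion:
    - [80,-15,20,0,0,0,0]
    - [80,-22,28,0,0,0,0]
    - [80,-24,31,0,0,0,0]
    - [80,-24,31,0,0,0,0]
    - [80,-24,31,0,0,0,0]
    - [80,-23,29,0,0,0,0]
    - [80,-19,24,0,0,0,0]
    - [80,-15,19,0,0,0,0]

```text
time_s: 11.5
tcp_pos: [0.6912, -0.1382, 0.1979]
ee_rot: [[-0.995, 0.103, -0.001], [0.103, 0.995, 0.0], [0.001, 0.0, -1.0]]
wrist_force: [-0.2, 0.1, 0.1]
gripper_width: 0.921
gripper_force: 0.0
```

arm_command:
  motion:
    - [80,0,0,0,0,0,0]
    - [80,0,0,0,0,0,0]
    - [80,0,0,0,0,0,0]

```text
time_s: 11.8
tcp_pos: [0.6895, -0.1405, 0.1987]
ee_rot: [[-0.995, 0.105, -0.001], [0.105, 0.995, -0.0], [0.001, -0.0, -1.0]]
wrist_force: [-1.1, 0.7, -0.6]
gripper_width: 0.923
gripper_force: 0.0
```

```bash
python3 to.py .6897,-.1403,.2 .6897,-.1403,.026;python3 - <<'E'
from m import *
im=save('side','s3')
for n in G:
    d=find_in(n,'side')
    print(n,[(round(e['p'],2),np.round(e['location'])) for e in d[:2]])
o=im[:,:,::-1].copy()
for n,X in dict(dropper_bottle=(.6897,-.1403),short_bottle=(.6877,.0074),crucible=(.5676,-.135),weighing_glass=(.4548,-.1345),tall_bottle=(.5037,-.3343)).items():
    P2=[(z+(4 if n[0]=='t' else 0),r) for z,r in P[n]]
    cv2.polylines(o,[np.int32(hull(P2,*X,"side"))],True,(0,255,0))
cv2.imwrite("pics/s3o.png",cv2.resize(o[80:300,200:520],(800,550)))
E
```

```text
.6897,-.1403,.2 [-0.2  0.2 -1.3] 1.332449447088328
.6897,-.1403,.026 [ -0.1   0.  174. ] 174.0
[ 689.5 -140.5  198.7] 6.005870206074002 11.8
tall_bottle [(0.57, array([185., 442.]))]
short_bottle []
dropper_bottle [(0.87, array([198., 321.]))]
crucible [(0.67, array([216., 368.]))]
weighing_glass [(0.62, array([230., 409.])), (0.51, array([181., 442.]))]
```

View pics/s3o.png

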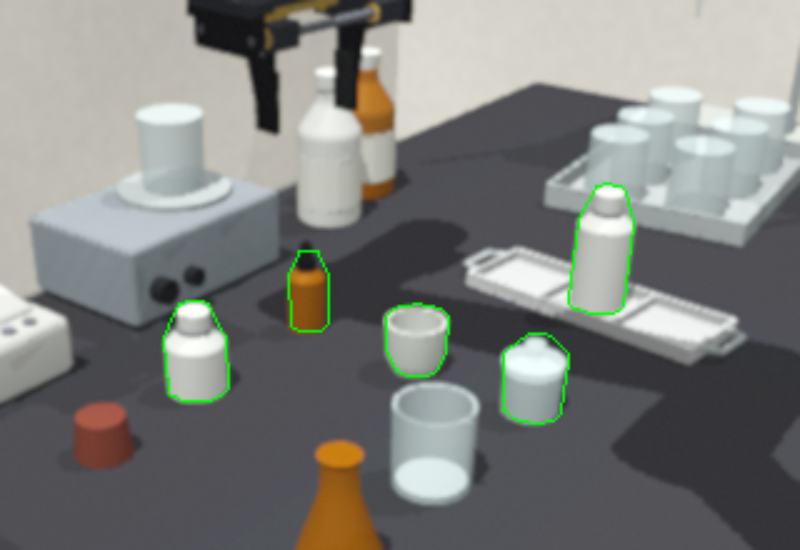

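The overlay agrees for all five pieces; the tall bottle stands upright in the middle compartment, and the gripper is above the dropper bottle (crop 310,290).

arm_command:
  motion:
    - [80,0,0,25,0,0,0]
    - [80,0,0,30,0,0,0]
    - [80,0,0,30,0,0,0]
    - [80,0,0,30,0,0,0]
    - [80,0,0,30,0,0,0]
    - [80,0,0,20,0,0,0]
    - [80,0,0,8,0,0,0]
    - [80,0,0,0,0,0,0]

```text
time_s: 12.9
tcp_pos: [0.6895, -0.1401, 0.025]
ee_rot: [[-0.995, 0.104, -0.002], [0.104, 0.995, -0.0], [0.002, -0.0, -1.0]]
wrist_force: [-0.0, -0.4, -0.1]
gripper_width: 0.917
gripper_force: 0.0
```

arm_command:
  motion:
    - [25,0,0,0,0,0,0]
    - [25,0,0,0,0,0,0]
    - [25,0,0,0,0,0,0]
    - [25,0,0,0,0,0,0]
    - [25,0,0,0,0,0,0]
    - [25,0,0,0,0,0,0]
    - [25,0,0,0,0,0,0]
    - [25,0,0,0,0,0,0]

```text
time_s: 13.7
tcp_pos: [0.6902, -0.1398, 0.0261]
ee_rot: [[-0.995, 0.104, 0.0], [0.104, 0.995, 0.0], [-0.0, 0.0, -1.0]]
wrist_force: [-0.4, 0.5, 1.2]
gripper_width: 0.385
gripper_force: 30.0
```

arm_command:
  motion:
    - [25,0,0,-15,0,0,0]
    - [25,0,0,-25,0,0,0]
    - [25,0,0,-30,0,0,0]
    - [25,0,0,-35,0,0,0]
    - [25,0,0,-30,0,0,0]
    - [25,0,0,-25,0,0,0]
    - [25,0,0,0,0,0,0]
    - [25,0,0,0,0,0,0]

```text
time_s: 14.5
tcp_pos: [0.69, -0.1398, 0.187]
ee_rot: [[-0.995, 0.104, 0.001], [0.104, 0.995, 0.001], [-0.001, 0.001, -1.0]]
wrist_force: [-0.8, -0.0, -1.7]
gripper_width: 0.378
gripper_force: 30.0
```

```bash
python3 to.py .5814,-.341,.186
```

```text
.5814,-.341,.186 [  87.1 -211.4    0.8] 228.66828857006573
[ 690.  -139.8  187. ] 5.983009689548631 14.5
```

arm_command:
  motion:
    - [25,8,-18,0,0,0,0]
    - [25,12,-29,0,0,0,0]
    - [25,13,-32,0,0,0,0]
    - [25,13,-32,0,0,0,0]
    - [25,13,-32,0,0,0,0]
    - [25,12,-29,0,0,0,0]
    - [25,10,-24,0,0,0,0]
    - [25,6,-15,0,0,0,0]

```text
time_s: 15.3
tcp_pos: [0.5792, -0.3426, 0.1844]
ee_rot: [[-0.994, 0.106, -0.003], [0.106, 0.994, 0.001], [0.003, 0.001, -1.0]]
wrist_force: [-0.0, 0.4, -0.8]
gripper_width: 0.377
gripper_force: 30.0
```

arm_command:
  motion:
    - [25,0,0,0,0,0,0]
    - [25,0,0,25,0,0,0]
    - [25,0,0,30,0,0,0]
    - [25,0,0,30,0,0,0]
    - [25,0,0,25,0,0,0]
    - [25,0,0,20,0,0,0]
    - [25,0,0,10,0,0,0]
    - [25,0,0,0,0,0,0]

```text
time_s: 16.1
tcp_pos: [0.5808, -0.3397, 0.044]
ee_rot: [[-0.995, 0.103, -0.004], [0.103, 0.995, 0.001], [0.004, 0.001, -1.0]]
wrist_force: [-1.1, -1.0, -0.1]
gripper_width: 0.38
gripper_force: 30.0
```

arm_command:
  motion:
    - [25,0,0,8,0,0,0]
    - [25,0,0,4,0,0,0]
    - [25,0,0,0,0,0,0]
    - [25,0,0,0,0,0,0]

```text
time_s: 16.5
tcp_pos: [0.5819, -0.3409, 0.0346]
ee_rot: [[-0.995, 0.104, 0.001], [0.104, 0.995, -0.0], [-0.001, -0.0, -1.0]]
wrist_force: [-0.0, -0.4, 0.8]
gripper_width: 0.379
gripper_force: 30.0
```

```bash
python3 to.py .5814,-.341,.0305
```

```text
.5814,-.341,.0305 [ 0.5 -0.2  4.1] 4.137700130710658
[ 581.9 -340.9   34.6] 5.970593959228453 16.5
```

arm_command:
  motion:
    - [25,0,0,2,0,0,0]
    - [25,0,0,1,0,0,0]
    - [25,0,0,1,0,0,0]
    - [25,0,0,0.5,0,0,0]
    - [25,0,0,0,0,0,0]
    - [25,0,0,0,0,0,0]

```text
time_s: 17.1
tcp_pos: [0.5817, -0.3408, 0.0301]
ee_rot: [[-0.995, 0.104, 0.0], [0.104, 0.995, -0.0], [-0.0, -0.0, -1.0]]
wrist_force: [-0.9, 1.3, 4.9]
gripper_width: 0.38
gripper_force: 30.0
```

arm_command:
  motion:
    - [45,0,0,0,0,0,0]
    - [60,0,0,0,0,0,0]
    - [60,0,0,0,0,0,0]
    - [60,0,0,0,0,0,0]
    - [60,0,0,-15,0,0,0]
    - [60,0,0,-35,0,0,0]
    - [80,0,0,-40,0,0,0]
    - [80,0,0,-40,0,0,0]

```text
time_s: 17.9
tcp_pos: [0.5816, -0.3408, 0.1621]
ee_rot: [[-0.995, 0.104, 0.0], [0.104, 0.995, -0.001], [-0.0, -0.0, -1.0]]
wrist_force: [0.2, -0.6, 0.1]
gripper_width: 0.792
gripper_force: 0.0
```

```bash
python3 to.py .5676,-.135,.16 .5676,-.135,.022 .5676,-.135,.16 .426,-.3276,.16
```

```text
.5676,-.135,.16 [ 35.3 203.3   1.9] 206.29338196144877
.5676,-.135,.022 [  0.1   0.1 138. ] 138.0
.5676,-.135,.16 [  -0.1   -0.1 -138. ] 138.0
.426,-.3276,.16 [ 120.8 -206.3    0.1] 239.05087324667943
[ 581.6 -340.8  162.1] 5.956604608366392 17.9
```

arm_command:
  motion:
    - [85,3,17,0,0,0,0]
    - [85,5,29,0,0,0,0]
    - [85,6,34,0,0,0,0]
    - [85,6,34,0,0,0,0]
    - [85,6,34,0,0,0,0]
    - [85,5,29,0,0,0,0]
    - [85,4,26,0,0,0,0]
    - [85,0,0,0,0,0,0]

```text
time_s: 18.7
tcp_pos: [0.5679, -0.1325, 0.1606]
ee_rot: [[-0.995, 0.1, 0.001], [0.1, 0.995, 0.0], [-0.001, 0.0, -1.0]]
wrist_force: [0.5, -0.4, 0.2]
gripper_width: 0.978
gripper_force: 0.0
```

arm_command:
  motion:
    - [85,0,0,20,0,0,0]
    - [85,0,0,30,0,0,0]
    - [85,0,0,30,0,0,0]
    - [85,0,0,25,0,0,0]
    - [85,0,0,17,0,0,0]
    - [85,0,0,10,0,0,0]
    - [85,0,0,5,0,0,0]
    - [85,0,0,0,0,0,0]

```text
time_s: 19.5
tcp_pos: [0.5681, -0.1354, 0.0226]
ee_rot: [[-0.995, 0.104, -0.0], [0.104, 0.995, -0.0], [0.0, -0.0, -1.0]]
wrist_force: [0.3, 0.3, 0.2]
gripper_width: 0.98
gripper_force: 0.0
```

arm_command:
  motion:
    - [40,0,0,0,0,0,0]
    - [40,0,0,0,0,0,0]
    - [40,0,0,0,0,0,0]
    - [40,0,0,0,0,0,0]
    - [40,0,0,0,0,0,0]
    - [40,0,0,0,0,0,0]
    - [40,0,0,0,0,0,0]

```text
time_s: 20.2
tcp_pos: [0.5681, -0.1351, 0.0228]
ee_rot: [[-0.995, 0.104, 0.0], [0.104, 0.995, -0.0], [-0.0, 0.0, -1.0]]
wrist_force: [0.3, 1.1, 2.1]
gripper_width: 0.586
gripper_force: 30.0
```

arm_command:
  motion:
    - [40,0,0,-12,0,0,0]
    - [40,0,0,-23,0,0,0]
    - [40,0,0,-30,0,0,0]
    - [40,0,0,-30,0,0,0]
    - [40,0,0,-25,0,0,0]
    - [40,0,0,-20,0,0,0]
    - [40,0,0,0,0,0,0]
    - [40,0,0,0,0,0,0]

```text
time_s: 21.0
tcp_pos: [0.5676, -0.1351, 0.1627]
ee_rot: [[-0.995, 0.104, 0.0], [0.104, 0.995, 0.001], [-0.0, 0.001, -1.0]]
wrist_force: [0.4, 0.0, -1.0]
gripper_width: 0.584
gripper_force: 30.0
```

arm_command:
  motion:
    - [40,8,-14,0,0,0,0]
    - [40,14,-24,0,0,0,0]
    - [40,18,-31,0,0,0,0]
    - [40,20,-34,0,0,0,0]
    - [40,20,-34,0,0,0,0]
    - [40,18,-31,0,0,0,0]
    - [40,13,-22,0,0,0,0]
    - [40,10,-16,0,0,0,0]

```text
time_s: 21.8
tcp_pos: [0.4233, -0.3287, 0.1611]
ee_rot: [[-0.994, 0.106, -0.003], [0.106, 0.994, 0.001], [0.003, 0.001, -1.0]]
wrist_force: [0.7, -0.0, -0.4]
gripper_width: 0.583
gripper_force: 30.0
```

arm_command:
  motion:
    - [40,0,0,0,0,0,0]
    - [40,0,0,0,0,0,0]
    - [40,0,0,0,0,0,0]

```text
time_s: 22.1
tcp_pos: [0.426, -0.3271, 0.162]
ee_rot: [[-0.995, 0.104, -0.001], [0.104, 0.995, 0.001], [0.001, 0.0, -1.0]]
wrist_force: [0.4, -0.1, -0.7]
gripper_width: 0.585
gripper_force: 30.0
```

```bash
python3 to.py .426,-.3276,.16 .426,-.3276,.027; python3 -c "
from h import *
cv2.imwrite('pics/s4.png',cv2.resize(save('side','s4f')[60:300,200:520,::-1],(800,600)))"
```

```text
.426,-.3276,.16 [-0.  -0.5  2. ] 2.034709513164702
.426,-.3276,.027 [ -0.1  -0.1 133. ] 133.0
[ 426.  -327.1  162. ] 5.950514510557495 22.1
```

View pics/s4.png

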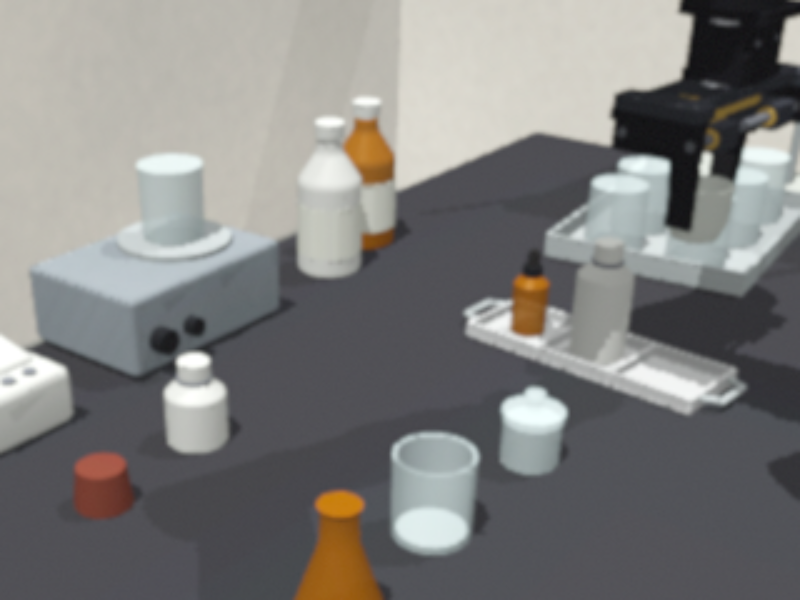

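Dropper (crop 530,300) and tall bottle (600,310) stand upright in their compartments; the crucible hangs above the near end compartment.

arm_command:
  motion:
    - [40,0,0,20,0,0,0]
    - [40,0,0,30,0,0,0]
    - [40,0,0,30,0,0,0]
    - [40,0,0,25,0,0,0]
    - [40,0,0,15,0,0,0]
    - [40,0,0,7,0,0,0]
    - [40,0,0,3,0,0,0]
    - [40,0,0,0,0,0,0]

```text
time_s: 22.95
tcp_pos: [0.4267, -0.3273, 0.0328]
ee_rot: [[-0.995, 0.103, 0.0], [0.103, 0.995, -0.0], [-0.0, -0.0, -1.0]]
wrist_force: [-1.0, 0.5, -0.6]
gripper_width: 0.585
gripper_force: 30.0
```

arm_command:
  motion:
    - [40,0,0,1,0,0,0]
    - [40,0,0,0,0,0,0]
    - [40,0,0,0,0,0,0]

```text
time_s: 23.25
tcp_pos: [0.4265, -0.3276, 0.0322]
ee_rot: [[-0.995, 0.104, 0.001], [0.104, 0.995, -0.0], [-0.001, -0.0, -1.0]]
wrist_force: [0.0, 0.3, -1.4]
gripper_width: 0.585
gripper_force: 30.0
```

arm_command:
  motion:
    - [40,0,0,2,0,0,0]
    - [40,0,0,1,0,0,0]
    - [40,0,0,1,0,0,0]
    - [40,0,0,0.7,0,0,0]
    - [40,0,0,0,0,0,0]
    - [40,0,0,0,0,0,0]

```text
time_s: 23.85
tcp_pos: [0.4261, -0.3275, 0.0269]
ee_rot: [[-0.995, 0.104, -0.0], [0.104, 0.995, 0.0], [0.0, -0.0, -1.0]]
wrist_force: [-1.1, -0.7, 0.1]
gripper_width: 0.587
gripper_force: 30.0
```

arm_command:
  motion:
    - [40,0,0,0.4,0,0,0]
    - [40,0,0,0.3,0,0,0]
    - [40,0,0,0,0,0,0]
    - [40,0,0,0,0,0,0]

```text
time_s: 24.25
tcp_pos: [0.4262, -0.3275, 0.0268]
ee_rot: [[-0.995, 0.104, 0.0], [0.104, 0.995, -0.0], [-0.0, -0.0, -1.0]]
wrist_force: [-1.5, 0.7, 4.6]
gripper_width: 0.588
gripper_force: 30.0
```

Contact. Release, lift, and head for the short bottle.

arm_command:
  motion:
    - [60,0,0,0,0,0,0]
    - [75,0,0,0,0,0,0]
    - [78,0,0,0,0,0,0]
    - [78,0,0,0,0,0,0]
    - [78,0,0,-15,0,0,0]
    - [78,0,0,-35,0,0,0]
    - [85,0,0,-45,0,0,0]
    - [85,0,0,-45,0,0,0]

```text
time_s: 25.05
tcp_pos: [0.4257, -0.3273, 0.1672]
ee_rot: [[-0.995, 0.104, -0.001], [0.104, 0.995, 0.0], [0.001, 0.0, -1.0]]
wrist_force: [1.6, -0.5, -0.0]
gripper_width: 0.961
gripper_force: 0.0
```

```bash
python3 to.py .6877,.0074,.167 .6877,.0074,.023 .6877,.0074,.167 .5382,.3108,.167 .4548,-.1345,.167 .4608,.32,.167
```

```text
.6877,.0074,.167 [-225.8  360.1    0. ] 425.017706276331
.6877,.0074,.023 [ -0.2  -0.  144. ] 144.0
.6877,.0074,.167 [   0.2    0.  -144. ] 144.0
.5382,.3108,.167 [180.2 286.2   0.4] 338.23336618376374
.4548,-.1345,.167 [  36.7 -451.6   -0.1] 453.04265803564243
.4608,.32,.167 [ 41.3 452.7   0.2] 454.5396022350528
[ 425.7 -327.3  167.2] 5.966919742013308 25.05
```

arm_command:
  motion:
    - [85,-8,12,0,0,0,0]
    - [85,-15,24,0,0,0,0]
    - [85,-18,29,0,0,0,0]
    - [85,-20,32,0,0,0,0]
    - [85,-20,32,0,0,0,0]
    - [85,-20,32,0,0,0,0]
    - [85,-20,32,0,0,0,0]
    - [85,-20,32,0,0,0,0]

```text
time_s: 25.85
tcp_pos: [0.5904, -0.1168, 0.1655]
ee_rot: [[-0.995, 0.104, -0.001], [0.104, 0.995, 0.0], [0.001, 0.0, -1.0]]
wrist_force: [2.0, -0.9, 0.6]
gripper_width: 0.978
gripper_force: 0.0
```

arm_command:
  motion:
    - [85,-20,32,0,0,0,0]
    - [85,-20,32,0,0,0,0]
    - [85,-18,29,0,0,0,0]
    - [85,-15,24,0,0,0,0]
    - [85,-12,18,0,0,0,0]
    - [85,0,0,0,0,0,0]
    - [85,0,0,0,0,0,0]

```text
time_s: 26.55
tcp_pos: [0.688, 0.0075, 0.165]
ee_rot: [[-0.995, 0.103, -0.002], [0.103, 0.995, -0.0], [0.002, -0.0, -1.0]]
wrist_force: [-0.1, -0.6, 0.8]
gripper_width: 0.973
gripper_force: 0.0
```

```bash
python3 to.py .6877,.0074,.167 .6877,.0074,.023
```

```text
.6877,.0074,.167 [ 0.3 -0.1 -2. ] 2.0719895162876014
.6877,.0074,.023 [ -0.3   0.1 144. ] 144.00000000000003
[688.    7.5 165. ] 5.937777035027147 26.55
```

arm_command:
  motion:
    - [85,0,0,20,0,0,0]
    - [85,0,0,30,0,0,0]
    - [85,0,0,30,0,0,0]
    - [85,0,0,28,0,0,0]
    - [85,0,0,20,0,0,0]
    - [85,0,0,10,0,0,0]
    - [85,0,0,5,0,0,0]
    - [85,0,0,0,0,0,0]

```text
time_s: 27.35
tcp_pos: [0.6883, 0.0066, 0.0233]
ee_rot: [[-0.995, 0.104, -0.0], [0.104, 0.995, -0.0], [0.0, -0.0, -1.0]]
wrist_force: [0.3, 0.4, -0.2]
gripper_width: 0.975
gripper_force: 0.0
```

arm_command:
  motion:
    - [40,0,0,0,0,0,0]
    - [40,0,0,0,0,0,0]
    - [40,0,0,0,0,0,0]
    - [40,0,0,0,0,0,0]
    - [40,0,0,0,0,0,0]
    - [40,0,0,0,0,0,0]
    - [40,0,0,0,0,0,0]

```text
time_s: 28.05
tcp_pos: [0.6885, 0.0071, 0.0234]
ee_rot: [[-0.995, 0.104, 0.0], [0.104, 0.995, -0.0], [-0.0, -0.0, -1.0]]
wrist_force: [-0.1, -0.5, 1.1]
gripper_width: 0.567
gripper_force: 30.0
```

arm_command:
  motion:
    - [40,0,0,-12,0,0,0]
    - [40,0,0,-23,0,0,0]
    - [40,0,0,-30,0,0,0]
    - [40,0,0,-30,0,0,0]
    - [40,0,0,-25,0,0,0]
    - [40,0,0,-20,0,0,0]
    - [40,0,0,0,0,0,0]
    - [40,0,0,0,0,0,0]

```text
time_s: 28.85
tcp_pos: [0.688, 0.0071, 0.1631]
ee_rot: [[-0.995, 0.104, -0.0], [0.104, 0.995, 0.001], [0.0, 0.001, -1.0]]
wrist_force: [-1.4, -0.2, -1.0]
gripper_width: 0.561
gripper_force: 30.0
```

arm_command:
  motion:
    - [40,8,13,0,0,0,0]
    - [40,14,22,0,0,0,0]
    - [40,18,29,0,0,0,0]
    - [40,20,32,0,0,0,0]
    - [40,20,32,0,0,0,0]
    - [40,20,32,0,0,0,0]
    - [40,20,32,0,0,0,0]
    - [40,20,30,0,0,0,0]

```text
time_s: 29.65
tcp_pos: [0.57, 0.244, 0.1614]
ee_rot: [[-0.995, 0.103, -0.003], [0.103, 0.995, -0.002], [0.003, -0.002, -1.0]]
wrist_force: [-0.3, 1.2, -1.4]
gripper_width: 0.562
gripper_force: 30.0
```

arm_command:
  motion:
    - [40,18,29,0,0,0,0]
    - [40,14,22,0,0,0,0]
    - [40,9,13,0,0,0,0]
    - [40,0,0,0,0,0,0]
    - [40,0,0,0,0,0,0]
    - [40,0,0,0,0,0,0]

```text
time_s: 30.25
tcp_pos: [0.5382, 0.3094, 0.1627]
ee_rot: [[-0.994, 0.105, -0.001], [0.105, 0.994, -0.001], [0.001, -0.001, -1.0]]
wrist_force: [-0.1, -0.3, -1.1]
gripper_width: 0.558
gripper_force: 30.0
```

```bash
python3 to.py .5382,.3108,.163 .5382,.3108,.0274
```

```text
.5382,.3108,.163 [ 0.2  1.4 -0.3] 1.398737154768132
.5382,.3108,.0274 [ -0.1   0.1 135.6] 135.6
[538.2 309.4 162.7] 6.028817321198316 30.25
```

arm_command:
  motion:
    - [40,0,1,20,0,0,0]
    - [40,0,0,30,0,0,0]
    - [40,0,0,30,0,0,0]
    - [40,0,0,25,0,0,0]
    - [40,0,0,15,0,0,0]
    - [40,0,0,8,0,0,0]
    - [40,0,0,3,0,0,0]
    - [40,0,0,0,0,0,0]

```text
time_s: 31.05
tcp_pos: [0.5387, 0.3111, 0.0324]
ee_rot: [[-0.995, 0.105, 0.0], [0.105, 0.995, 0.0], [-0.0, 0.0, -1.0]]
wrist_force: [-0.5, -0.7, -0.6]
gripper_width: 0.559
gripper_force: 30.0
```

arm_command:
  motion:
    - [40,0,0,0,0,0,0]
    - [40,0,0,0,0,0,0]
    - [40,0,0,0,0,0,0]

```text
time_s: 31.35
tcp_pos: [0.5385, 0.3117, 0.033]
ee_rot: [[-0.995, 0.104, 0.001], [0.104, 0.995, 0.001], [-0.001, 0.001, -1.0]]
wrist_force: [0.0, -0.1, -1.1]
gripper_width: 0.562
gripper_force: 30.0
```

arm_command:
  motion:
    - [40,0,0,2,0,0,0]
    - [40,0,0,1.5,0,0,0]
    - [40,0,0,1,0,0,0]
    - [40,0,0,0.6,0,0,0]
    - [40,0,0,0.4,0,0,0]
    - [40,0,0,0,0,0,0]
    - [40,0,0,0,0,0,0]

```text
time_s: 32.05
tcp_pos: [0.5382, 0.3113, 0.0273]
ee_rot: [[-0.995, 0.104, -0.0], [0.104, 0.995, -0.0], [0.0, -0.0, -1.0]]
wrist_force: [-2.6, -0.3, 5.7]
gripper_width: 0.562
gripper_force: 30.0
```

arm_command:
  motion:
    - [60,0,0,0,0,0,0]
    - [75,0,0,0,0,0,0]
    - [78,0,0,0,0,0,0]
    - [78,0,0,0,0,0,0]
    - [78,0,0,-15,0,0,0]
    - [78,0,0,-35,0,0,0]
    - [85,0,0,-45,0,0,0]
    - [85,0,0,-45,0,0,0]

```text
time_s: 32.85
tcp_pos: [0.538, 0.311, 0.1676]
ee_rot: [[-0.995, 0.104, -0.001], [0.104, 0.995, -0.001], [0.001, -0.001, -1.0]]
wrist_force: [2.3, 0.2, -0.2]
gripper_width: 0.956
gripper_force: 0.0
```

```bash
python3 to.py .4548,-.1345,.167
```

```text
.4548,-.1345,.167 [  36.4 -451.8    1.1] 453.2366515199929
[538.  311.  167.6] 5.969737819368441 32.85
```

arm_command:
  motion:
    - [85,1,-15,0,0,0,0]
    - [85,2,-27,0,0,0,0]
    - [85,3,-36,0,0,0,0]
    - [85,3,-36,0,0,0,0]
    - [85,3,-36,0,0,0,0]
    - [85,3,-36,0,0,0,0]
    - [85,3,-36,0,0,0,0]
    - [85,3,-36,0,0,0,0]

```text
time_s: 33.65
tcp_pos: [0.4898, 0.0554, 0.1663]
ee_rot: [[-0.995, 0.104, -0.0], [0.104, 0.995, 0.0], [0.0, 0.0, -1.0]]
wrist_force: [-0.8, -0.1, -0.6]
gripper_width: 0.979
gripper_force: 0.0
```

arm_command:
  motion:
    - [85,3,-36,0,0,0,0]
    - [85,3,-36,0,0,0,0]
    - [85,3,-36,0,0,0,0]
    - [85,3,-36,0,0,0,0]
    - [85,2,-30,0,0,0,0]
    - [85,1,-20,0,0,0,0]
    - [85,0,0,0,0,0,0]
    - [85,0,0,0,0,0,0]

```text
time_s: 34.45
tcp_pos: [0.4551, -0.1347, 0.1663]
ee_rot: [[-0.994, 0.105, -0.0], [0.105, 0.994, 0.0], [0.0, 0.0, -1.0]]
wrist_force: [0.7, 0.3, -0.5]
gripper_width: 0.976
gripper_force: 0.0
```

```bash
python3 to.py .4548,-.1345,.167 .4548,-.1345,.031; python3 -c "
from h import *
save('side','s5')"
```

```text
.4548,-.1345,.167 [ 0.4  0.2 -0.7] 0.786307473360908
.4548,-.1345,.031 [ -0.  -0. 136.] 136.0
[ 455.1 -134.7  166.3] 6.0433766258308905 34.45
```

View pics/s5.png

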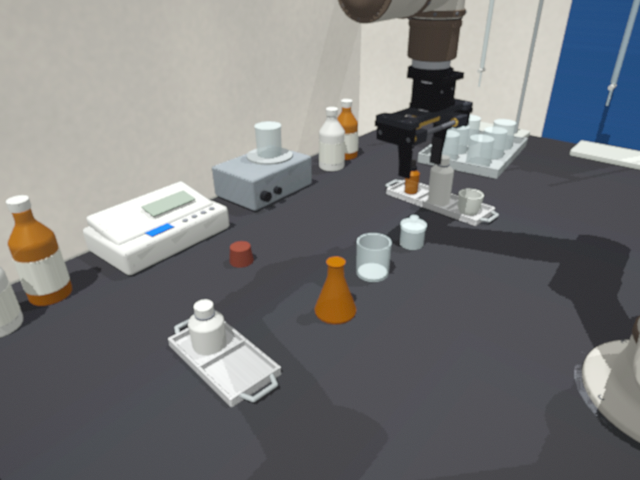

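Three kit pieces stand in the far tray, the short bottle (207,330) is upright in the near tray, and the gripper is above the weighing glass (413,233).

arm_command:
  motion:
    - [85,0,0,20,0,0,0]
    - [85,0,0,30,0,0,0]
    - [85,0,0,30,0,0,0]
    - [85,0,0,25,0,0,0]
    - [85,0,0,18,0,0,0]
    - [85,0,0,9,0,0,0]
    - [85,0,0,4,0,0,0]
    - [85,0,0,0,0,0,0]

```text
time_s: 35.3
tcp_pos: [0.4558, -0.1341, 0.0307]
ee_rot: [[-0.995, 0.103, 0.0], [0.103, 0.995, -0.0], [-0.0, -0.0, -1.0]]
wrist_force: [-0.2, -0.6, -0.3]
gripper_width: 0.975
gripper_force: 0.0
```

arm_command:
  motion:
    - [40,0,0,0,0,0,0]
    - [40,0,0,0,0,0,0]
    - [40,0,0,0,0,0,0]
    - [40,0,0,0,0,0,0]
    - [40,0,0,0,0,0,0]
    - [40,0,0,0,0,0,0]
    - [40,0,0,0,0,0,0]

```text
time_s: 36.0
tcp_pos: [0.4555, -0.1345, 0.0308]
ee_rot: [[-0.995, 0.104, 0.0], [0.104, 0.995, -0.0], [-0.0, -0.0, -1.0]]
wrist_force: [-0.3, 0.7, 2.5]
gripper_width: 0.564
gripper_force: 30.0
```

arm_command:
  motion:
    - [40,0,0,-12,0,0,0]
    - [40,0,0,-23,0,0,0]
    - [40,0,0,-30,0,0,0]
    - [40,0,0,-35,0,0,0]
    - [40,0,0,-30,0,0,0]
    - [40,0,0,-20,0,0,0]
    - [40,0,0,0,0,0,0]
    - [40,0,0,0,0,0,0]

```text
time_s: 36.8
tcp_pos: [0.4548, -0.1343, 0.1801]
ee_rot: [[-0.995, 0.105, -0.001], [0.105, 0.995, 0.001], [0.001, 0.001, -1.0]]
wrist_force: [-0.3, -0.6, -1.3]
gripper_width: 0.56
gripper_force: 30.0
```

```bash
python3 to.py .4608,.32,.181
```

```text
.4608,.32,.181 [ 41.5 452.5  -0.6] 454.35238352794534
[ 454.8 -134.3  180.1] 6.000070829029192 36.8
```

arm_command:
  motion:
    - [40,1,15,0,0,0,0]
    - [40,2,25,0,0,0,0]
    - [40,3,33,0,0,0,0]
    - [40,3,34,0,0,0,0]
    - [40,3,34,0,0,0,0]
    - [40,3,34,0,0,0,0]
    - [40,3,34,0,0,0,0]
    - [40,3,34,0,0,0,0]

```text
time_s: 37.6
tcp_pos: [0.4585, 0.1103, 0.1786]
ee_rot: [[-0.995, 0.104, -0.004], [0.104, 0.995, -0.002], [0.003, -0.002, -1.0]]
wrist_force: [1.0, 0.3, -0.8]
gripper_width: 0.561
gripper_force: 30.0
```

arm_command:
  motion:
    - [40,3,34,0,0,0,0]
    - [40,3,34,0,0,0,0]
    - [40,3,34,0,0,0,0]
    - [40,3,34,0,0,0,0]
    - [40,3,33,0,0,0,0]
    - [40,3,25,0,0,0,0]
    - [40,2,15,0,0,0,0]
    - [40,0,0,0,0,0,0]

```text
time_s: 38.4
tcp_pos: [0.4611, 0.3203, 0.1787]
ee_rot: [[-0.995, 0.102, -0.002], [0.102, 0.995, -0.002], [0.002, -0.002, -1.0]]
wrist_force: [-0.3, -0.7, -2.4]
gripper_width: 0.561
gripper_force: 30.0
```

arm_command:
  motion:
    - [40,0,0,0,0,0,0]
    - [40,0,0,0,0,0,0]

```text
time_s: 38.6
tcp_pos: [0.4614, 0.3181, 0.1801]
ee_rot: [[-0.994, 0.105, -0.001], [0.105, 0.994, -0.001], [0.001, -0.001, -1.0]]
wrist_force: [-0.9, 0.3, -0.4]
gripper_width: 0.562
gripper_force: 30.0
```

```bash
python3 to.py .4608,.32,.181 .4608,.32,.0348
```

```text
.4608,.32,.181 [ 0.8  1.9 -0.9] 2.1982281674374113
.4608,.32,.0348 [ -0.1   0.2 146.2] 146.2
[461.4 318.1 180.1] 6.027038803357327 38.6
```

arm_command:
  motion:
    - [40,0,1,20,0,0,0]
    - [40,0,0,30,0,0,0]
    - [40,0,0,30,0,0,0]
    - [40,0,0,30,0,0,0]
    - [40,0,0,18,0,0,0]
    - [40,0,0,9,0,0,0]
    - [40,0,0,3,0,0,0]
    - [40,0,0,0,0,0,0]

```text
time_s: 39.4
tcp_pos: [0.4622, 0.3202, 0.0412]
ee_rot: [[-0.995, 0.104, 0.001], [0.104, 0.995, 0.0], [-0.001, 0.001, -1.0]]
wrist_force: [-0.4, -0.7, -0.7]
gripper_width: 0.564
gripper_force: 30.0
```

arm_command:
  motion:
    - [40,0,0,0,0,0,0]
    - [40,0,0,0,0,0,0]
    - [40,0,0,0,0,0,0]

```text
time_s: 39.7
tcp_pos: [0.4621, 0.3207, 0.0415]
ee_rot: [[-0.995, 0.104, 0.001], [0.104, 0.995, 0.001], [-0.001, 0.001, -1.0]]
wrist_force: [-0.0, -0.9, -1.4]
gripper_width: 0.559
gripper_force: 30.0
```

arm_command:
  motion:
    - [40,0,0,2,0,0,0]
    - [40,0,0,2,0,0,0]
    - [40,0,0,1,0,0,0]
    - [40,0,0,0.7,0,0,0]
    - [40,0,0,0.5,0,0,0]
    - [40,0,0,0.4,0,0,0]
    - [40,0,0,0,0,0,0]
    - [40,0,0,0,0,0,0]

```text
time_s: 40.5
tcp_pos: [0.4617, 0.3202, 0.0349]
ee_rot: [[-0.995, 0.104, 0.0], [0.104, 0.995, -0.0], [-0.0, -0.0, -1.0]]
wrist_force: [-1.8, -0.8, 5.5]
gripper_width: 0.561
gripper_force: 30.0
```

arm_command:
  motion:
    - [60,0,0,0,0,0,0]
    - [75,0,0,0,0,0,0]
    - [78,0,0,0,0,0,0]
    - [78,0,0,0,0,0,0]
    - [78,0,0,-15,0,0,0]
    - [78,0,0,-35,0,0,0]
    - [85,0,0,-45,0,0,0]
    - [85,0,0,-45,0,0,0]

```text
time_s: 41.3
tcp_pos: [0.4615, 0.32, 0.1751]
ee_rot: [[-0.995, 0.104, -0.001], [0.104, 0.995, -0.001], [0.001, -0.001, -1.0]]
wrist_force: [0.9, 0.9, -0.2]
gripper_width: 0.96
gripper_force: 0.0
```

arm_command:
  motion:
    - [85,0,-25,-10,0,0,0]
    - [85,0,-35,-5,0,0,0]
    - [85,0,-35,0,0,0,0]
    - [85,0,-35,0,0,0,0]
    - [85,0,-35,0,0,0,0]
    - [85,0,-30,0,0,0,0]
    - [85,0,0,0,0,0,0]

```text
time_s: 42.0
tcp_pos: [0.4403, 0.1236, 0.189]
ee_rot: [[-0.994, 0.107, -0.001], [0.107, 0.994, -0.0], [0.001, -0.001, -1.0]]
wrist_force: [0.5, 0.6, 0.9]
gripper_width: 0.974
gripper_force: 0.0
```

```bash
python3 -c "
from h import *
save('side','s6');save('top','t6')"
```

```text
(no output)
```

View pics/s6.png

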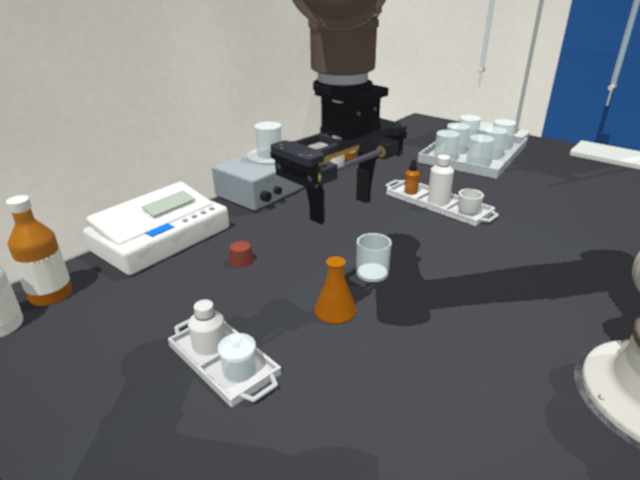

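View pics/t6.png

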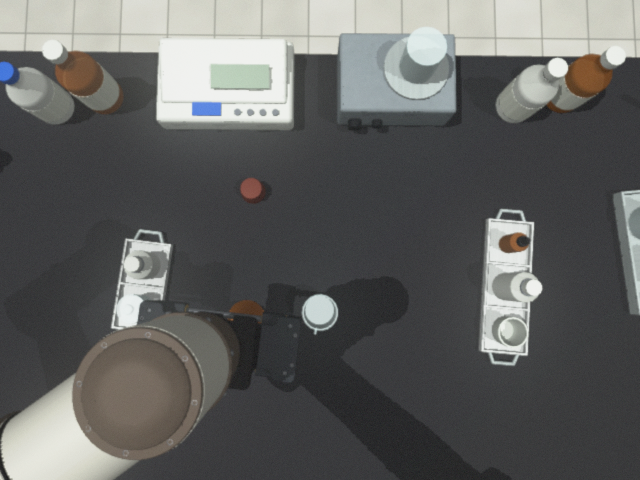

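All five pieces stand upright in their compartments: tray3 at columns 485–530, the short bottle at (138,264) and the weighing glass at (130,310). The flask, beaker and stopper are unmoved, and the arm is clear.

```bash
python3 -c "
from station import *
print(finish_job())"
```

```text
the job is handed in; nothing more can be done
None
```

Both kits are made up and handed in at about 42 s: every piece stands upright in the compartment asked for, and the flask, beaker and stopper were not moved.

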